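Lock back the air and hold the test fixture's lid at its balance point

TASK

A colleague is about to change worn probes in the board test fixture: turn its air regulator back until the pointer stands on the long set-up mark, then push the forked lock fully home over the regulator's wing grip. Then, as the lid has no stay, take it by its bar handle and swing it up, without dropping or flinging it, to its balance point a little past upright, where it would fall neither shut nor open. Finish while holding it still there, the handle gripped between the fingers, and leave the other things on the bench where they stand.

Things in the scene. Friction and masses are not known exactly. Their poses are not given: they have to be found in the camera images.
- fixture: grey board test fixture fixed on the bench, origin at bench level, x front (robot side) to rear, y left, z up; x -68 to +105 mm, y -160 to +160 mm, 75 mm high. Left part (y above -41 mm): probe well under the lid. Right part: flat air deck 75 mm high with the regulator at x +45, y -105 mm and the lock in front of it on the same line
- lid: lid over the probe well: aluminium frame 150 deep x 184 wide x 16 mm thick, clear window, heavy pusher plate hung under it. 0.6 to 0.95 kg, about 3 to 4 N lifts it at the handle. No stay or spring, hardly any friction: it drops if let go. Origin on the hinge axis at its rear; shut, x points to the fixture's rear, y left along the hinge, handle at x -190 mm
- lid_handle (a point): middle of the lid's handle: round steel bar, 12 mm diameter, 112 mm long, parallel to the hinge, 190 mm from its axis in the frame's mid-plane, 40 mm in front of the lid's front edge and 37 mm in front of the fixture's front face, open space below. 85 mm above the bench when shut. Pinched between the fingers, it can turn in the grip as the lid swings
- lid_hinge (a point): fixed point on the hinge axis, mid-width of the lid, 85 mm above the bench, at x = +85, y = +59.5 mm of the fixture. The axis runs along the fixture's y
- lid_swing (a joint): opening angle of the lid in rad: 0 shut and level, 1.57 upright with its front edge on top, 2.25 fallen open to the rear. As the pusher plate hangs under the frame, the weight stands over the hinge only at 1.72: frame leaning 8.7 degrees past upright to the rear, handle 188 mm above and 29 mm to the rear of the hinge axis. Below that it falls shut, above it falls open
- regulator (a joint): angle of the regulator in rad: 0 with the pointer on the long set-up mark, growing clockwise seen from above, stops at -0.9 and +1.7; starts between 0.6 and 1.4. Marks on the round scale plate are 0.3 rad apart; the long one lies straight to the fixture's rear (+x) of the axis. Turning takes 0.05 N m; it stays where it is left
- regulator_grip (a point): point on the regulator's upright axis at the height to pinch its wing: 32 mm above the air deck, 107 mm above the bench. Black; round skirt 42 mm across up to 12 mm above the deck, on it an upright wing grip 40 mm long, 11 mm thick, from 12 to 40 mm above the deck. At joint 0 the wing lies along the fixture's x
- regulator_pointer (a point): tip of the pointer at one end of the wing, on the skirt's rim, 24 mm from the axis; a short white line on top of the wing lies at the same end
- lock (a joint): travel of the forked lock in m: 0 fully back, 0.050 fully home over the wing, to the fixture's rear (+x); starts at 0 to 0.003. Two 8 mm round prongs, 14.6 mm apart, 19 mm above the deck, ahead of the tab; they pass along both sides of the wing only when it is in line with them, else they jam on it. Friction 1.5 N, stays where it is left
- lock_tab (a point): grip point of the lock's steel tab, mid-width, 50 mm above the deck, 125 mm above the bench; the tab is 16 mm long (x), 10 mm thick (y), and stands from 24 to 60 mm above the deck. It is 92 mm in front of the regulator's axis with the lock back, 42 mm with it home
- mug: white mug, 82 mm across, 95 mm high, origin under its centre; not to be disturbed
- solder_reel: steel-grey reel, 60 mm across, 50 mm high, standing on its flange, origin under its centre; not to be disturbed
- tape_roll: white tape roll, 70 mm across, 24 mm high, lying flat, origin under its centre; not to be disturbed
- screwdriver: screwdriver, 180 mm long, yellow handle, lying behind the fixture, origin at mid-length on the bench; not to be disturbed

How it is judged:
By the outcome, as a careful person would: the job done as asked, in the order asked, and still so for the second after the job is handed in, while the arm keeps its last pose, push and grip.
It also fails if it takes over 62 s, if anything falls off the work surface, if the arm or the gripper's body presses on something with over 40 N, if the wrist force passes 120 N, or if a joint passes its speed limit or range.

ROBOT

A 6-joint arm with a two-finger parallel gripper is mounted at the origin on the work surface. World frame = base frame: x ahead of the robot, y to its left, z up, the work surface at z = 0. Lengths are in m, angles in rad, forces in N, time in s.
With the tool pointing down it reaches from about 0.375 to 0.975 m from the base axis. Payload 3.8 kg.
Tool frame: the origin (TCP) lies midway between the tips of the shut fingers; the grasp point (between the pads) lies 19 mm behind it; z points along the fingers, x is the direction in which the jaws open and shut, and the axes are right-handed (so a half turn about z gives the same grasp; the last joint's range is limited). The gripper opens to 88 mm and grips with 3 to 60 N. Pads are 18 mm wide; open, the fingers measure 123 mm over their backs; the gripper's body (75 mm by 187 mm) begins 45 mm behind the grasp point.
Start: joints at [-1.328, 0.264, 1.604, -0, 1.274, -0.037], TCP at [0.186, -0.649, 0.239] pointing down, gripper open.
Joint ranges: [-2.63, 2.63], [-0.94, 2.18], [0.31, 2.57], [-1.31, 4.45], [0, 2.66], [-2.55, 2.55]. Speed limits (rad/s): [2.57, 2.57, 3.14, 3.14, 3.14, 3.14].

INTERFACE

Orientations are given as a 3x3 rotation matrix whose columns are the frame's x, y, z axes.
In Python, from plant import * gives the robot as it stands. The module is installed in compiled form; this text tells all that it offers.
- The arm moves only by the shell command python3 -m creep 'ROWS'. ROWS is JSON, a list of rows, each a list of 7 numbers: the shift along the tool's x, y, z in cm, then the turn, a rotation vector about the tool's x, y, z in degrees, then the closure, from 0 (fully open) to 1 (shut). In form: [[x, y, z, ax, ay, az, jaw], ...]. A call has 1 to 10 rows; each row shifts and turns the commanded pose from where the row before left it, along the tool's axes as they then stand; what a row does not reach is not made up. A row lasts 1/12 s, in which the tool goes at most 41.7 mm and 7.16 degrees, less where a joint would pass 70% of its speed; a pose out of reach is approached as far as the arm can. A call is refused whole if a number of a shift passes 4.17 or a number of a turn 7.16, either way. A call with a gripper value outside its range is refused whole. The fingers move at their own pace and stop on an object; the grip force is fixed at half the most. Time passes only in rows, so rows that do not move let the fingers close. It gives the time, the measured TCP pose, the force and the opening at its end, in the units of the state.
- state(): the state, without advancing time (a new reading comes with each control period).
- read_camera(name): name is "scene" or "top" or "wrist"; returns the picture (420x560x3 uint8, blue, green, red); there is no depth.
- camera_model(name): a dict with "intrinsics" (3x3 intrinsics, pixels), "k1" (the pictures are not rectified: a ray, as slopes to the right and down, at radius r is drawn at 1 + k1 r^2 times it, then the intrinsics apply), "R" (3x3) and "t" (3): a world point X has camera coordinates R X + t; the wrist camera has in their place "T_tool_cam" (4x4, takes a point from camera to tool coordinates, whose origin is the TCP and whose axes are the tool frame's). Camera axes: x right, y down, z forward; pixel columns grow to the right and rows downward; lengths in m; the calibration is good to about 2 mm. A picture is of the moment at which its call begins: read the wrist's pose just before it. camera_model takes no time and is no camera call.
- close_job(): hands the job in, once; it reports no verdict.
The state is a dict: "time": time; "joints": joint angles; "qvel": joint speeds; "effort": joint torques, N m; "tcp_pos": TCP position; "eef_rot": TCP orientation; "ft_force": force on the tool from outside, world axes, zero at the start; "wrist_torque": the same for the moment, N m; "gripper_width": finger opening in m.
Only numpy, scipy, OpenCV 4.12 (cv2) and the standard library are available. Lean on these libraries where they do the work, as an engineer would, in place of code of your own. Each camera call takes 0.05 s, during which the arm holds its last target. There are 200 camera calls.

## Working session

There is one attempt and no reset: what is moved stays moved. The work goes in short steps, Python scripts to look and compute and a shell command to move; the robot and the scene stay as the last step left them, time stands still between calls to the robot, and variables do not carry over. Pictures are saved under pics/ and viewed, about 8 in all and at most 12, crops included, and the job is handed in when it is done.

```bash
mkdir -p pics; cat > h.py <<'E'
from plant import *
import numpy as np, cv2
def und(name,px):
    m=camera_model(name);K=np.array(m["intrinsics"]);
    p=np.array(px,float); s=np.array([(p[0]-K[0,2])/K[0,0],(p[1]-K[1,2])/K[1,1]])
    u=s.copy()
    for _ in range(20): u=s/(1+m["k1"]*(u@u))
    return np.array([u[0],u[1],1.])
def ray(name,px,st=None):
    m=camera_model(name);d=und(name,px)
    if "R" in m:
        R=np.array(m["R"]);t=np.array(m["t"]);return -R.T@t,R.T@d
    T=np.array(m["T_tool_cam"]);st=st or state();R=np.array(st["eef_rot"]);p=np.array(st["tcp_pos"])
    return R@T[:3,3]+p,R@(T[:3,:3]@d)
def onz(name,px,z,st=None):
    o,d=ray(name,px,st);return o+d*(z-o[2])/d[2]
def proj(name,X,st=None):
    m=camera_model(name);K=np.array(m["intrinsics"]);X=np.array(X,float)
    if "R" in m: c=np.array(m["R"])@X+np.array(m["t"])
    else:
        T=np.array(m["T_tool_cam"]);st=st or state()
        c=T[:3,:3].T@(np.array(st["eef_rot"]).T@(X-np.array(st["tcp_pos"]))-T[:3,3])
    u=c[:2]/c[2];u=u*(1+m["k1"]*(u@u));return K[:2,:2]@u+K[:2,2]
E
python3 - <<'E'
from h import *
for n in ["scene","top","wrist"]:
    m=camera_model(n);print(n,{k:np.round(v,3).tolist() for k,v in m.items()})
    cv2.imwrite(f"pics/{n}0.png",read_camera(n))
s=state();print({k:np.round(v,3).tolist() for k,v in s.items()})
E
```

```text
scene {'intrinsics': [[464.26, 0.0, 274.233], [0.0, 464.26, 206.151], [0.0, 0.0, 1.0]], 'k1': 0.007, 'R': [[0.733, 0.681, -0.003], [0.414, -0.449, -0.792], [-0.54, 0.579, -0.611]], 't': [-0.444, -0.178, 1.616]}
top {'intrinsics': [[401.724, 0.0, 275.047], [0.0, 401.724, 210.522], [0.0, 0.0, 1.0]], 'k1': -0.098, 'R': [[-0.014, -1.0, -0.009], [-0.985, 0.015, -0.172], [0.172, 0.006, -0.985]], 't': [0.007, 0.617, 1.061]}
wrist {'intrinsics': [[326.267, 0.0, 277.472], [0.0, 326.267, 208.766], [0.0, 0.0, 1.0]], 'k1': -0.017, 'T_tool_cam': [[1.0, -0.0, 0.001, 0.001], [-0.0, 0.948, 0.317, -0.083], [-0.001, -0.317, 0.948, -0.146], [0.0, 0.0, 0.0, 1.0]]}
{'time': 0.15, 'joints': [-1.328, 0.265, 1.605, -0.0, 1.274, -0.037], 'qvel': [0.001, -0.002, -0.004, 0.0, -0.001, -0.0], 'effort': [0.001, -50.285, -35.747, 0.073, 0.025, -0.0], 'tcp_pos': [0.186, -0.648, 0.238], 'eef_rot': [[0.276, -0.961, -0.0], [-0.961, -0.276, 0.002], [-0.002, -0.0, -1.0]], 'ft_force': [-0.931, -0.78, -0.501], 'wrist_torque': [0.029, 0.013, -0.012], 'gripper_width': 0.088}
```

View pics/top0.png

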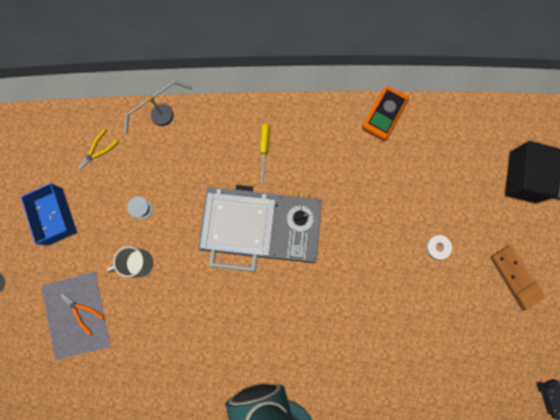

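View pics/scene0.png

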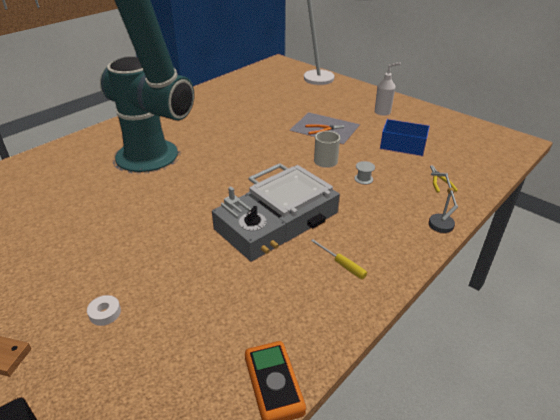

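```bash
python3 - <<'E'
from h import *
for n,p,z in [("top rl",(208,190),.085),("top rr",(321,199),.075),("top fr",(316,262),.075),("reg",(300,217),.1)]:
    print(n,onz("top",p,z).round(4))
a=cv2.imread("pics/top0.png")[170:290,185:335];b=cv2.imread("pics/scene0.png")[150:260,200:350]
cv2.imwrite("pics/c0.png",np.vstack([cv2.resize(a,(750,300*2),interpolation=cv2.INTER_CUBIC)]))
cv2.imwrite("pics/c1.png",cv2.resize(b,None,fx=5,fy=5,interpolation=cv2.INTER_CUBIC))
E
```

```text
top rl [0.6717 0.1795 0.085 ]
top rr [ 0.6437 -0.1288  0.075 ]
top fr [ 0.4727 -0.1099  0.075 ]
reg [ 0.5909 -0.0687  0.1   ]
```

View pics/c0.png

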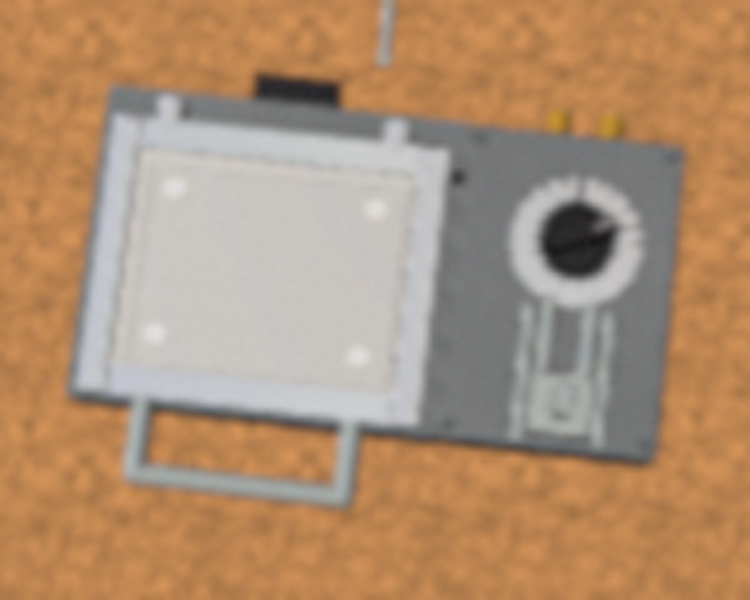

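```bash
r='[-2.22,-2.745,0,0,0,0,0]'
python3 -m creep '[[-2.22,-2.745,0,0,0,0,0],[-2.22,-2.745,0,0,0,0,0],[-2.22,-2.745,0,0,0,0,0],[-2.22,-2.745,0,0,0,0,0],[-2.22,-2.745,0,0,0,0,0],[-2.22,-2.745,0,0,0,0,0],[-2.22,-2.745,0,0,0,0,0],[-2.22,-2.745,0,0,0,0,0],[-2.22,-2.745,0,0,0,0,0],[-2.22,-2.745,0,0,0,0,0]]'
python3 -m creep '[[-2.22,-2.745,0,0,0,0,0],[-2.22,-2.745,0,0,0,0,0],[-2.22,-2.745,0,0,0,0,0],[-2.22,-2.745,0,0,0,0,0],[-2.22,-2.745,0,0,0,0,0],[-2.22,-2.745,0,0,0,0,0],[-2.22,-2.745,0,0,0,0,0],[-2.22,-2.745,0,0,0,0,0],[-2.22,-2.745,0,0,0,0,0],[-2.22,-2.745,0,0,0,0,0]]'
python3 -m creep '[[0,0,0,0,0,-6.8,0.7],[0,0,0,0,0,-6.8,0.7],[0,0,0,0,0,-6.8,0.7],[0,0,0,0,0,-6.8,0.7],[0,0,0,0,0,-6.8,0.7],[0,0,0,0,0,-6.8,0.7],[0,0,0,0,0,-6.8,0.7]]'
python3 -m creep '[[0,0,0,0,0,-6.8,0.7],[0,0,0,0,0,-6.8,0.7],[0,0,0,0,0,-6.8,0.7],[0,0,0,0,0,-6.8,0.7],[0,0,0,0,0,-6.8,0.7],[0,0,0,0,0,-6.8,0.7],[0,0,0,0,0,-6.8,0.7],[0,0,0,0,0,0,0.7],[0,0,0,0,0,0,0.7]]'
python3 - <<'E'
from h import *
import json
s=state();cv2.imwrite("pics/w1.png",read_camera("wrist"))
json.dump({k:np.array(v).tolist() for k,v in s.items()},open("s1.json","w"))
print(np.round(s["joints"],3),s["gripper_width"])
E
```

```text
time: 0.98
tcp_pos: [0.3894, -0.3579, 0.2385]
eef_rot: [[0.276, -0.961, -0.0], [-0.961, -0.276, 0.0], [-0.0, 0.0, -1.0]]
ft_force: [0.6, -0.0, -0.1]
gripper_width: 0.0884
time: 1.82
tcp_pos: [0.5919, -0.0687, 0.2384]
eef_rot: [[0.276, -0.961, -0.0], [-0.961, -0.276, -0.0], [-0.0, 0.0, -1.0]]
ft_force: [0.4, -0.1, -0.1]
gripper_width: 0.0884
time: 2.4
tcp_pos: [0.5912, -0.0703, 0.2382]
eef_rot: [[0.899, -0.439, -0.001], [-0.439, -0.899, 0.0], [-0.001, 0.0, -1.0]]
ft_force: [0.4, -0.4, 0.2]
gripper_width: 0.0435
time: 3.15
tcp_pos: [0.5912, -0.0704, 0.2384]
eef_rot: [[0.933, 0.359, -0.001], [0.359, -0.933, 0.0], [-0.001, -0.0, -1.0]]
ft_force: [0.8, 0.4, -0.0]
gripper_width: 0.0266
[-0.16   0.115  1.78   0.     1.247 -0.528] 0.026628391404969285
```

View pics/w1.png

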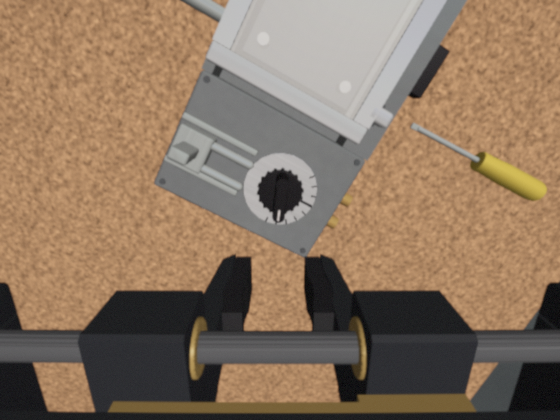

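```bash
python3 - <<'E'
from h import *
import json
s=json.load(open("s1.json"));im=cv2.imread("pics/w1.png")
g=cv2.cvtColor(im,cv2.COLOR_BGR2HSV)
m=((g[...,1]<40)&(g[...,2]>175)).astype(np.uint8);m[:140]=0;m[235:]=0;m[:,:230]=0;m[:,330:]=0
m=cv2.morphologyEx(m,cv2.MORPH_CLOSE,np.ones((9,9)))
c=max(cv2.findContours(m,0,2)[0],key=cv2.contourArea);e=cv2.fitEllipse(cv2.convexHull(c));print("ell",e)
A=onz("wrist",e[0],.077,s);print("reg axis",A)
f=onz("wrist",(156,184),.075,s);r=onz("wrist",(306,255),.075,s);print(f,r,np.linalg.norm(r-f),np.arctan2(*(r-f)[1::-1]))
cv2.imwrite("pics/c2.png",cv2.resize(im[100:265,140:370],(800,574),interpolation=cv2.INTER_CUBIC))
print(proj("wrist",[A[0],A[1],.115],s))
E
```

```text
ell ((270.8350830078125, 182.74676513671875), (70.39373016357422, 94.37227630615234), 119.66142272949219)
reg axis [ 0.58346587 -0.06797132  0.077     ]
[ 0.47933797 -0.10985966  0.075     ] [ 0.645586   -0.12810863  0.075     ] 0.1672466194353362 -0.10933185980912097
[269.99276359 193.53476617]
```

View pics/c2.png

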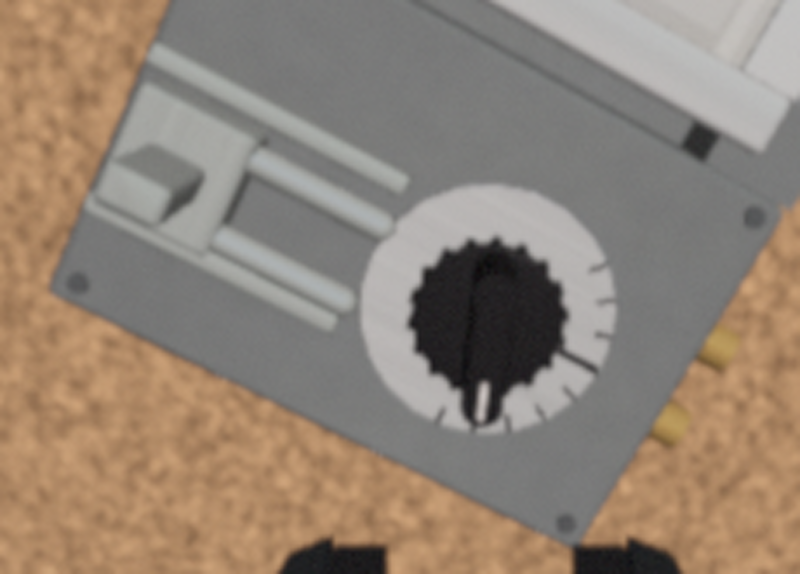

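```bash
python3 - <<'E'
from h import *
import json
s=json.load(open("s1.json"))
q=lambda x,y,z:onz("wrist",(140+x/3.478,100+y/3.478),z,s)
A=q(488,309,.0765);f=q(50,290,.075);r=q(578,545,.075);yaw=np.arctan2(*(r-f)[1::-1])
print("A",A,"f",f,"r",r,np.linalg.norm(r-f),"yaw",yaw)
R=np.array([[np.cos(yaw),-np.sin(yaw)],[np.sin(yaw),np.cos(yaw)]])
mid=(f+r)[:2]/2; print("org from edge",mid-R@[.0185,-.16],"from reg",A[:2]-R@[.045,-.105])
a=q(484,383,.115);b=q(480,420,.115);w=q(492,252,.115)
for t in (a-A,b-A,b-w): print("wing ang rel",yaw-np.arctan2(t[1],t[0]),np.hypot(*t[:2]))
lm=q(597,370,.0765)-A;print("long mark yaw",np.arctan2(lm[1],lm[0]))
l=q(390,225,.098);k=q(350,300,.098);print("prong tips fixture frame rel reg",R.T@(l-A)[:2],R.T@(k-A)[:2])
tt=[q(150,145,.135),q(203,178,.135),q(160,190,.135)];print([R.T@(t-A)[:2] for t in tt])
E
```

```text
A [ 0.59427633 -0.07048852  0.0765    ] f [ 0.47769634 -0.10982377  0.075     ] r [ 0.64653429 -0.12986715  0.075     ] 0.1700234984091193 yaw -0.11816071461622317
org from edge [0.56260606 0.04121977] from reg [0.56196813 0.0390842 ]
wing ang rel 1.233004544206888 0.00887542829518674
wing ang rel 1.2079124753099073 0.018821310694018545
wing ang rel 1.1514468304153511 0.043374880720898
long mark yaw -0.15637094530533346
prong tips fixture frame rel reg [-0.03531261  0.01292013] [-0.03575215 -0.00956645]
[array([-0.08998723,  0.01199669]), array([-0.07693321,  0.01079191]), array([-0.08426088,  0.00397091])]
```

```bash
python3 -m creep '[[0.15,0.04,1.0,0,0,3.2,0.78],[0.15,0.04,2.5,0,0,3.2,0.78],[0,0,2.5,0,0,0,0.78],[0,0,2.5,0,0,0,0.78],[0,0,2.0,0,0,0,0.78],[0,0,1.5,0,0,0,0.78],[0,0,1.2,0,0,0,0.78],[0,0,0.8,0,0,0,0.78],[0,0,0.4,0,0,0,0.78],[0,0,0,0,0,0,0.78]]'
python3 -m creep '[[0,0,0,0,0,0,1],[0,0,0,0,0,0,1],[0,0,0,0,0,0,1],[0,0,0,0,0,0,1],[0,0,0,0,0,0,1]]'
```

```text
time: 4.03
tcp_pos: [0.5942, -0.0701, 0.0941]
eef_rot: [[0.967, 0.255, -0.001], [0.255, -0.967, 0.0], [-0.001, -0.0, -1.0]]
ft_force: [0.1, 1.1, 0.2]
gripper_width: 0.0197
time: 4.45
tcp_pos: [0.5936, -0.0706, 0.0954]
eef_rot: [[0.967, 0.256, -0.002], [0.256, -0.967, -0.001], [-0.002, 0.0, -1.0]]
ft_force: [-3.8, -2.3, 1.4]
gripper_width: 0.0106
```

Gripped on the wing (10.6 mm). Turn it back.

```bash
python3 -m creep '[[0,0,0,0,0,-4,1],[0,0,0,0,0,-5,1],[0,0,0,0,0,-5,1],[0,0,0,0,0,-5,1],[0,0,0,0,0,-5,1],[0,0,0,0,0,-5,1],[0,0,0,0,0,-5,1],[0,0,0,0,0,-5,1],[0,0,0,0,0,-5,1],[0,0,0,0,0,-5,1]]'
python3 -m creep '[[0,0,0,0,0,-5,1],[0,0,0,0,0,-5,1],[0,0,0,0,0,-5,1],[0,0,0,0,0,-4.7,1],[0,0,0,0,0,0,1],[0,0,0,0,0,0,1],[0,0,0,0,0,0,1]]'
```

```text
time: 5.28
tcp_pos: [0.5941, -0.0702, 0.0954]
eef_rot: [[0.437, 0.899, -0.0], [0.899, -0.437, -0.0], [-0.0, -0.0, -1.0]]
ft_force: [-3.7, 0.4, -0.0]
gripper_width: 0.0108
time: 5.87
tcp_pos: [0.5943, -0.07, 0.0954]
eef_rot: [[0.115, 0.993, -0.0], [0.993, -0.115, 0.0], [0.0, -0.0, -1.0]]
ft_force: [-4.7, 1.8, 4.2]
gripper_width: 0.011
```

```bash
python3 -m creep '[[0,0,0,0,0,0,0.75],[0,0,0,0,0,0,0.75],[0,0,-1,0,0,0,0.75],[0,0,-2.5,0,0,0,0.75],[0,0,-2.5,0,0,0,0.75],[0,0,-2.5,0,0,0,0.75],[0,0,-2.5,0,0,0,0.75],[0,0,-1,0,0,0,0.75],[0,0,0,0,0,0,0.75],[0,0,0,0,0,0,0.75]]'
python3 - <<'E'
from h import *
import json
s=state();im=read_camera("wrist");cv2.imwrite("pics/w2.png",im)
json.dump({k:np.array(v).tolist() for k,v in s.items()},open("s2.json","w"))
cv2.imwrite("pics/c3.png",cv2.resize(im[90:330,190:390],None,fx=3,fy=3,interpolation=cv2.INTER_CUBIC)[:600])
E
```

```text
time: 6.7
tcp_pos: [0.595, -0.0702, 0.2152]
eef_rot: [[0.113, 0.994, 0.002], [0.994, -0.113, -0.0], [-0.0, 0.002, -1.0]]
ft_force: [0.1, 0.6, -0.8]
gripper_width: 0.022
```

View pics/c3.png

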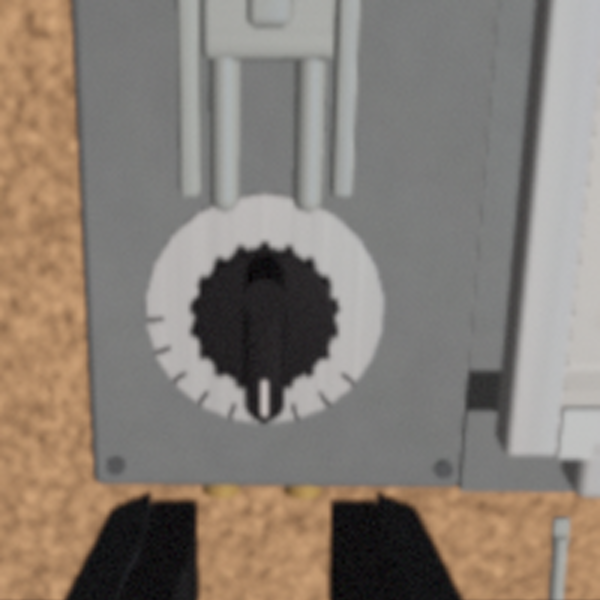

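```bash
python3 -m creep '[[0,-2,0,0,0,0,0.6],[0,-2.5,0,0,0,0,0.6],[0,-2.5,0,0,0,0,0.6],[0,-2.2,0,0,0,0,0.6],[0,0,0,0,0,0,0.6],[0,0,0,0,0,0,0.6]]'
python3 - <<'E'
from h import *
import json
s=state();im=read_camera("wrist");cv2.imwrite("pics/w3.png",im)
json.dump({k:np.array(v).tolist() for k,v in s.items()},open("s3.json","w"))
cv2.imwrite("pics/c4.png",cv2.resize(im[90:290,180:380],None,fx=3,fy=3,interpolation=cv2.INTER_CUBIC)[:600])
A=np.array([.5943,-.07]);c,n=np.cos(.115),np.sin(-.115);R=np.array([[c,-n],[n,c]])
for dx,dy in [(-.1,-.005),(-.1,.005),(-.084,-.005),(-.084,.005)]:
    p=A+R@[dx,dy];print((proj("wrist",[*p,.135],s)-[180,90])*3)
E
```

```text
time: 7.25
tcp_pos: [0.5015, -0.0595, 0.2127]
eef_rot: [[0.113, 0.994, -0.003], [0.994, -0.113, 0.001], [0.0, -0.003, -1.0]]
ft_force: [0.1, -0.5, 0.7]
gripper_width: 0.0352
[277.70561758 359.73219039]
[319.17522986 359.82040654]
[277.87642709 421.27020116]
[318.47149806 421.35500882]
```

View pics/c4.png

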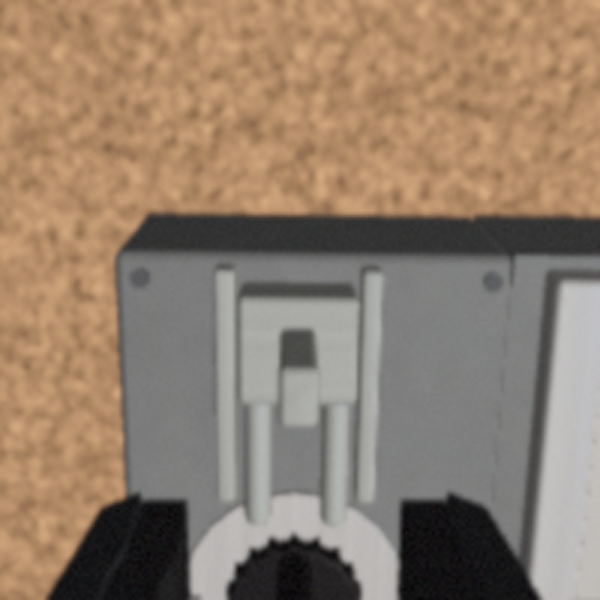

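```bash
python3 -m creep '[[0.08,0.3,1,0,0,0,0.6],[0,0,2.5,0,0,0,0.6],[0,0,2.5,0,0,0,0.6],[0,0,2,0,0,0,0.6],[0,0,1.6,0,0,0,0.6],[0,0,1.0,0,0,0,0.6],[0,0,0,0,0,0,0.9],[0,0,0,0,0,0,1],[0,0,0,0,0,0,1],[0,0,0,0,0,0,1]]'
python3 -m creep '[[0,0,0,0,0,0,1],[0,0,0,0,0,0,1]]'
```

```text
time: 8.13
tcp_pos: [0.5075, -0.0595, 0.11]
eef_rot: [[0.113, 0.994, 0.002], [0.994, -0.113, -0.0], [-0.0, 0.002, -1.0]]
ft_force: [0.7, 0.7, -1.0]
gripper_width: 0.0104
time: 8.3
tcp_pos: [0.5075, -0.0592, 0.11]
eef_rot: [[0.113, 0.994, 0.003], [0.994, -0.113, 0.0], [0.001, 0.003, -1.0]]
ft_force: [2.5, 2.2, 0.6]
gripper_width: 0.0099
```

```bash
python3 -m creep '[[0,0.4,0,0,0,0,1],[0,0.6,0,0,0,0,1],[0,0.6,0,0,0,0,1],[0,0.6,0,0,0,0,1],[0,0.6,0,0,0,0,1],[0,0.6,0,0,0,0,1],[0,0.5,0,0,0,0,1],[0,0.3,0,0,0,0,1],[0,0,0,0,0,0,1]]'
python3 -m creep '[[0,0.2,0,0,0,0,1],[0,0.2,0,0,0,0,1],[0,0,0,0,0,0,1]]'
python3 -m creep '[[0,0.2,0,0,0,0,1],[0,0,0,0,0,0,1],[0,0,0,0,0,0,1]]'
```

```text
time: 9.05
tcp_pos: [0.5497, -0.0644, 0.11]
eef_rot: [[0.113, 0.994, 0.003], [0.994, -0.113, -0.001], [-0.0, 0.003, -1.0]]
ft_force: [1.4, 1.2, 4.8]
gripper_width: 0.0094
time: 9.3
tcp_pos: [0.5531, -0.0648, 0.11]
eef_rot: [[0.113, 0.994, 0.002], [0.994, -0.113, -0.001], [-0.0, 0.002, -1.0]]
ft_force: [0.1, 0.4, 5.6]
gripper_width: 0.0098
time: 9.55
tcp_pos: [0.5548, -0.065, 0.1099]
eef_rot: [[0.113, 0.994, 0.002], [0.994, -0.113, -0.001], [-0.0, 0.002, -1.0]]
ft_force: [-0.7, 1.8, 5.4]
gripper_width: 0.0097
```

```bash
python3 -m creep '[[0,0.1,0,0,0,0,1],[0,0,0,0,0,0,1]]'
python3 -m creep '[[0,0.1,0,0,0,0,1],[0,0,0,0,0,0,1]]'
python3 -m creep '[[0,0.1,0,0,0,0,1],[0,0,0,0,0,0,1]]'
python3 -m creep '[[0,0.1,0,0,0,0,1],[0,0,0,0,0,0,1]]'
```

```text
time: 9.72
tcp_pos: [0.5549, -0.065, 0.1099]
eef_rot: [[0.113, 0.994, -0.0], [0.994, -0.113, -0.0], [-0.0, -0.0, -1.0]]
ft_force: [-3.8, 1.2, 8.2]
gripper_width: 0.0095
time: 9.88
tcp_pos: [0.555, -0.0651, 0.1099]
eef_rot: [[0.113, 0.994, -0.002], [0.994, -0.113, -0.0], [-0.0, -0.002, -1.0]]
ft_force: [-6.9, 1.2, 11.1]
gripper_width: 0.0097
time: 10.05
tcp_pos: [0.555, -0.0651, 0.1099]
eef_rot: [[0.112, 0.994, -0.004], [0.994, -0.112, 0.0], [-0.0, -0.004, -1.0]]
ft_force: [-9.2, 1.5, 14.0]
gripper_width: 0.0097
time: 10.22
tcp_pos: [0.5551, -0.0651, 0.1099]
eef_rot: [[0.112, 0.994, -0.006], [0.994, -0.112, 0.0], [-0.0, -0.006, -1.0]]
ft_force: [-11.8, 2.0, 16.4]
gripper_width: 0.0094
```

```bash
python3 -m creep '[[0,-0.3,0,0,0,0,1],[0,0,0,0,0,0,0.6],[0,0,0,0,0,0,0.6],[0,0,0,0,0,0,0.6],[0,0,-1,0,0,0,0.6],[0,0,-2.5,0,0,0,0.6],[0,0,-2.5,0,0,0,0.6],[0,0,-2.5,0,0,0,0.6],[0,0,-1.5,0,0,0,0.6],[0,0,0,0,0,0,0.6]]'
python3 -m creep '[[0,-2,0,0,0,0,0.6],[0,-2,0,0,0,0,0.6],[0,0,0,0,0,0,0.6],[0,0,0,0,0,0,0.6]]'
python3 - <<'E'
from h import *
import json
s=state();im=read_camera("wrist");cv2.imwrite("pics/w4.png",im)
json.dump({k:np.array(v).tolist() for k,v in s.items()},open("s4.json","w"))
E
```

```text
time: 11.05
tcp_pos: [0.5578, -0.0653, 0.2138]
eef_rot: [[0.113, 0.994, 0.008], [0.994, -0.113, -0.001], [-0.0, 0.008, -1.0]]
ft_force: [0.4, -0.9, 0.7]
gripper_width: 0.0354
time: 11.38
tcp_pos: [0.5143, -0.0603, 0.2078]
eef_rot: [[0.113, 0.994, -0.001], [0.994, -0.113, 0.0], [-0.0, -0.001, -1.0]]
ft_force: [0.2, -0.5, 1.5]
gripper_width: 0.0352
```

View pics/w4.png

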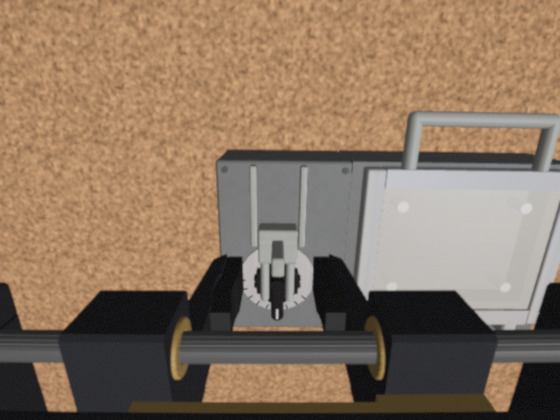

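```bash
python3 - <<'E'
from h import *
import json
s=json.load(open("s4.json"));A=np.array([.5943,-.07]);a=-.115
R=np.array([[np.cos(a),-np.sin(a)],[np.sin(a),np.cos(a)]]);O=A-R@[.045,-.105]
H=O+R@[-.105,.0595];print("org",O,"handle",H,"hinge",O+R@[.085,.0595])
im=cv2.cvtColor(cv2.imread("pics/w4.png"),cv2.COLOR_BGR2HSV)
for x in (440,483,520): 
    c=np.where(im[95:140,x,1]<60)[0]+95;print(x,c.min(),c.max(),onz("wrist",(x,(c.min()+c.max())/2),.085,s))
for h in (-.056,.056): print(proj("wrist",[*(H+R@[0,h]),.085],s))
E
python3 -c "
import cv2;cv2.imwrite('pics/c5.png',cv2.imread('pics/w4.png')[90:150])"
```

```text
org [0.56164564 0.03947005] handle [0.46416661 0.11062545] hinge [0.65291162 0.08882357]
440 112 126 [0.46128378 0.07511834 0.085     ]
483 113 126 [0.4654026  0.10967529 0.085     ]
520 113 127 [0.46899521 0.1396693  0.085     ]
[414.83332662 117.25823832]
[552.78899556 118.45395977]
```

```bash
python3 -m creep '[[0,0,0,0,0,6.9,0.6],[0,0,0,0,0,6.9,0.6],[0,0,0,0,0,6.9,0.6],[0,0,0,0,0,6.9,0.6],[0,0,0,0,0,6.9,0.6],[0,0,0,0,0,6.9,0.6],[0,0,0,0,0,6.9,0.6]]'
python3 -m creep '[[0,0,0,0,0,6.9,0.6],[0,0,0,0,0,6.9,0.6],[0,0,0,0,0,6.9,0.6],[0,0,0,0,0,6.9,0.6],[0,0,0,0,0,6.9,0.6],[0,0,0,0,0,7.1,0.6],[0,0,0,0,0,0,0.6],[0,0,0,0,0,0,0.6]]'
python3 -m creep '[[-1.1,-2.7,0,0,0,0,0.75],[-1.1,-2.7,0,0,0,0,0.75],[-1.1,-2.7,0,0,0,0,0.75],[-1.1,-2.7,0,0,0,0,0.75],[-1.1,-2.7,0,0,0,0,0.75],[-1.3,-2.7,0,0,0,0,0.75],[0,0,0,0,0,0,0.75],[0,0,0,0,0,0,0.75],[0,0,0,0,0,0,0.75]]'
```

```text
time: 12.02
tcp_pos: [0.5161, -0.0605, 0.2083]
eef_rot: [[0.82, 0.572, -0.0], [0.572, -0.82, 0.0], [-0.0, -0.0, -1.0]]
ft_force: [0.7, 0.8, -1.0]
gripper_width: 0.0353
time: 12.68
tcp_pos: [0.5158, -0.0604, 0.2083]
eef_rot: [[0.994, -0.107, -0.0], [-0.107, -0.994, 0.0], [-0.0, -0.0, -1.0]]
ft_force: [0.8, -0.3, 0.2]
gripper_width: 0.0352
time: 13.43
tcp_pos: [0.4659, 0.108, 0.2087]
eef_rot: [[0.994, -0.108, 0.0], [-0.108, -0.994, -0.001], [0.0, 0.0, -1.0]]
ft_force: [1.4, -0.1, 0.4]
gripper_width: 0.022
```

```bash
python3 -m creep '[[-0.1,-0.2,1,0,0,0,0.75],[0,0,2.5,0,0,0,0.75],[0,0,2.5,0,0,0,0.75],[0,0,2.5,0,0,0,0.75],[0,0,2.5,0,0,0,0.75],[0,0,1.5,0,0,0,0.75],[0,0,1.1,0,0,0,0.75],[0,0,0.6,0,0,0,0.75],[0,0,0,0,0,0,0.75],[0,0,0,0,0,0,0.75]]'
python3 -m creep '[[0,0,0,0,0,0,0.9],[0,0,0,0,0,0,1],[0,0,0,0,0,0,1],[0,0,0,0,0,0,1],[0,0,0,0,0,0,1]]'
```

```text
time: 14.27
tcp_pos: [0.4653, 0.11, 0.067]
eef_rot: [[0.994, -0.111, 0.0], [-0.111, -0.994, 0.0], [0.0, -0.0, -1.0]]
ft_force: [0.4, -0.4, 0.6]
gripper_width: 0.022
time: 14.68
tcp_pos: [0.4647, 0.1105, 0.0677]
eef_rot: [[0.994, -0.111, 0.0], [-0.111, -0.994, 0.0], [0.0, -0.0, -1.0]]
ft_force: [-4.4, -0.8, 6.5]
gripper_width: 0.0108
```

```bash
python3 - <<'E'
import numpy as np
t=np.linspace(0,1.72,41);x=-19*np.cos(t);z=19*np.sin(t)
x=np.round(x,2);z=np.round(z,2)
for i in range(4): print([[round(float(x[k+1]-x[k]),2),0,round(float(z[k]-z[k+1]),2),0,0,0,1] for k in range(10*i,10*i+10)], t[10*i+10],x[10*i+10]+19,z[10*i+10])
E
```

```text
[[0.02, 0, -0.82, 0, 0, 0, 1], [0.05, 0, -0.81, 0, 0, 0, 1], [0.09, 0, -0.81, 0, 0, 0, 1], [0.12, 0, -0.81, 0, 0, 0, 1], [0.16, 0, -0.8, 0, 0, 0, 1], [0.19, 0, -0.8, 0, 0, 0, 1], [0.22, 0, -0.78, 0, 0, 0, 1], [0.26, 0, -0.78, 0, 0, 0, 1], [0.3, 0, -0.76, 0, 0, 0, 1], [0.32, 0, -0.75, 0, 0, 0, 1]] 0.42999999999999994 1.7300000000000004 7.92
[[0.36, 0, -0.74, 0, 0, 0, 1], [0.38, 0, -0.71, 0, 0, 0, 1], [0.42, 0, -0.71, 0, 0, 0, 1], [0.45, 0, -0.68, 0, 0, 0, 1], [0.48, 0, -0.66, 0, 0, 0, 1], [0.5, 0, -0.64, 0, 0, 0, 1], [0.53, 0, -0.62, 0, 0, 0, 1], [0.56, 0, -0.6, 0, 0, 0, 1], [0.59, 0, -0.57, 0, 0, 0, 1], [0.6, 0, -0.55, 0, 0, 0, 1]] 0.8599999999999999 6.6 14.4
[[0.63, 0, -0.52, 0, 0, 0, 1], [0.66, 0, -0.49, 0, 0, 0, 1], [0.67, 0, -0.46, 0, 0, 0, 1], [0.69, 0, -0.44, 0, 0, 0, 1], [0.71, 0, -0.4, 0, 0, 0, 1], [0.73, 0, -0.38, 0, 0, 0, 1], [0.74, 0, -0.34, 0, 0, 0, 1], [0.76, 0, -0.31, 0, 0, 0, 1], [0.76, 0, -0.27, 0, 0, 0, 1], [0.78, 0, -0.25, 0, 0, 0, 1]] 1.2899999999999998 13.73 18.26
[[0.79, 0, -0.21, 0, 0, 0, 1], [0.8, 0, -0.17, 0, 0, 0, 1], [0.81, 0, -0.14, 0, 0, 0, 1], [0.81, 0, -0.11, 0, 0, 0, 1], [0.81, 0, -0.07, 0, 0, 0, 1], [0.82, 0, -0.04, 0, 0, 0, 1], [0.81, 0, 0.0, 0, 0, 0, 1], [0.82, 0, 0.04, 0, 0, 0, 1], [0.81, 0, 0.07, 0, 0, 0, 1], [0.81, 0, 0.1, 0, 0, 0, 1]] 1.72 21.82 18.79
```

```bash
python3 -m creep '[[0,0,-0.3,0,0,0,1],[0.02,0,-0.52,0,0,0,1],[0.05,0,-0.81,0,0,0,1],[0.09,0,-0.81,0,0,0,1],[0.12,0,-0.81,0,0,0,1],[0.16,0,-0.8,0,0,0,1],[0.19,0,-0.8,0,0,0,1],[0.22,0,-0.78,0,0,0,1],[0.26,0,-0.78,0,0,0,1],[0.3,0,-0.76,0,0,0,1]]'
```

```text
time: 15.52
tcp_pos: [0.4788, 0.1085, 0.1391]
eef_rot: [[0.994, -0.111, -0.0], [-0.111, -0.994, -0.0], [-0.0, 0.0, -1.0]]
ft_force: [1.1, 1.1, -4.0]
gripper_width: 0.0104
```

```bash
python3 -m creep '[[0.32,0,-0.75,0,0,0,1],[0.36,0,-0.74,0,0,0,1],[0.38,0,-0.71,0,0,0,1],[0.42,0,-0.71,0,0,0,1],[0.45,0,-0.68,0,0,0,1],[0.48,0,-0.66,0,0,0,1],[0.5,0,-0.64,0,0,0,1],[0.53,0,-0.62,0,0,0,1],[0.56,0,-0.6,0,0,0,1],[0.59,0,-0.57,0,0,0,1]]'
python3 -m creep '[[0.6,0,-0.55,0,0,0,1],[0.63,0,-0.52,0,0,0,1],[0.66,0,-0.49,0,0,0,1],[0.67,0,-0.46,0,0,0,1],[0.69,0,-0.44,0,0,0,1],[0.71,0,-0.4,0,0,0,1],[0.73,0,-0.38,0,0,0,1],[0.74,0,-0.34,0,0,0,1],[0.76,0,-0.31,0,0,0,1],[0.76,0,-0.27,0,0,0,1]]'
```

```text
time: 16.35
tcp_pos: [0.5245, 0.103, 0.2058]
eef_rot: [[0.994, -0.111, -0.001], [-0.111, -0.994, -0.001], [-0.001, 0.001, -1.0]]
ft_force: [-2.6, -4.4, -2.0]
gripper_width: 0.01
time: 17.18
tcp_pos: [0.5942, 0.0948, 0.2475]
eef_rot: [[0.994, -0.111, 0.0], [-0.111, -0.994, -0.002], [0.0, 0.002, -1.0]]
ft_force: [-2.5, -4.9, -0.8]
gripper_width: 0.0102
```

```bash
python3 -m creep '[[0.78,0.02,-0.25,0,0,0,1],[0.79,0.02,-0.21,0,0,0,1],[0.8,0.02,-0.17,0,0,0,1],[0.81,0.02,-0.14,0,0,0,1],[0.81,0.02,-0.11,0,0,0,1],[0.81,0,-0.07,0,0,0,1],[0.82,0,-0.04,0,0,0,1],[0.6,0,0,0,0,0,1],[0.4,0,0.02,0,0,0,1],[0,0,0,0,0,0,1]]'
python3 - <<'E'
from h import *
s=state();p=np.array(s["tcp_pos"]);A=np.array([.5943,-.07]);a=-.115
R=np.array([[np.cos(a),-np.sin(a)],[np.sin(a),np.cos(a)]]);O=A-R@[.045,-.105]
d=R.T@(p[:2]-O)-[.085,.0595];z=p[2]+.019-.085;print(d,z,np.hypot(d[0],z),np.arctan2(z,-d[0]),s["ft_force"])
E
```

```text
time: 18.02
tcp_pos: [0.6608, 0.0869, 0.2569]
eef_rot: [[0.994, -0.111, 0.002], [-0.111, -0.994, -0.001], [0.002, 0.001, -1.0]]
ft_force: [-1.5, -5.0, -0.9]
gripper_width: 0.0103
[ 0.0080997  -0.00100127] 0.1908639589371406 0.19103574510647464 1.61320789459575 [-1.47320257 -4.97791032 -0.85559443]
```

```bash
python3 -m creep '[[0.4,0.02,0.03,0,0,0,1],[0.5,0.02,0.05,0,0,0,1],[0.5,0.02,0.06,0,0,0,1],[0.4,0.02,0.06,0,0,0,1],[0.25,0,0.03,0,0,0,1],[0,0,0,0,0,0,1],[0,0,0,0,0,0,1],[0,0,0,0,0,0,1]]'
python3 - <<'E'
from h import *
s=state();p=np.array(s["tcp_pos"]);A=np.array([.5943,-.07]);a=-.115
R=np.array([[np.cos(a),-np.sin(a)],[np.sin(a),np.cos(a)]]);O=A-R@[.045,-.105]
d=R.T@(p[:2]-O)-[.085,.0595];z=p[2]+.019-.085;print(d,z,np.hypot(d[0],z),np.arctan2(z,-d[0]),s["ft_force"])
a=read_camera("scene")[90:260,180:380];b=read_camera("wrist")
cv2.imwrite("pics/f.png",np.hstack([cv2.resize(a,(400,340)),cv2.resize(b,(400,340))]))
E
```

```text
time: 18.68
tcp_pos: [0.6798, 0.0846, 0.2547]
eef_rot: [[0.994, -0.111, 0.001], [-0.111, -0.994, 0.0], [0.001, -0.0, -1.0]]
ft_force: [-0.1, -4.6, 1.2]
gripper_width: 0.0106
[ 0.02715524 -0.00113306] 0.18870368138778154 0.1906475444289854 1.7137192605746199 [-0.05661186 -4.63343946  1.17653533]
```

View pics/f.png

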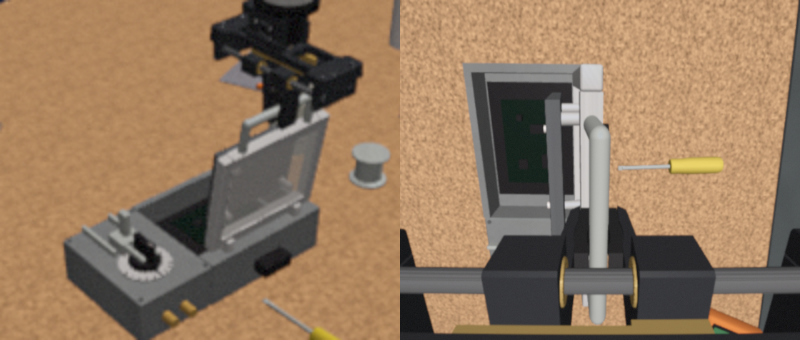

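```bash
python3 -m creep '[[0.06,0.06,0.01,0,0,0,1],[0.06,0.06,0.01,0,0,0,1],[0,0,0,0,0,0,1],[0,0,0,0,0,0,1],[0,0,0,0,0,0,1],[0,0,0,0,0,0,1]]'
python3 - <<'E'
from h import *
s=state();print(s["tcp_pos"],np.abs(s["qvel"]).max(),s["ft_force"],s["gripper_width"]);close_job()
E
```

```text
time: 19.28
tcp_pos: [0.6808, 0.0844, 0.2545]
eef_rot: [[0.994, -0.11, 0.001], [-0.11, -0.994, 0.002], [0.001, -0.002, -1.0]]
ft_force: [-0.4, 2.8, 4.0]
gripper_width: 0.0106
[0.68077234 0.08436241 0.25452905] 0.0015229086244045909 [-0.38485826  2.81451636  4.00818048] 0.010555773916893335
the job is handed in; nothing more can be done
```

The job was handed in at 19.3 s with all three parts done in order. The lid is held still at its balance point, with the handle gripped between the fingers.

- **Regulator:** I turned it back about 1.2 rad. A close wrist picture showed the pointer covering the long mark, midway between its two neighbours, and it looked unchanged after the lock went in.
- **Lock:** I pushed it about 48 mm until it stopped dead, with the force rising to about 12 N along the push. The picture then showed the prongs on both sides of the wing.
- **Lid:** I swung it up at about 0.5 rad/s. The angle worked out from the arm's position is about 1.72 rad. The force along the swing was about 0.4 N, as it should be at balance, and the grip was closed on the bar with joint speeds near zero.
- **Side and vertical forces:** Forces of about 3 N along the bar and 4 N vertically remained in the grip. The sideways force changed sign after my last small correction, so I slightly overshot it.
- **Other things on the bench:** I moved nothing near them. The last pictures showed the screwdriver and reel in place, but I did not check the mug and tape roll again at the end.

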